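Third hand for the second bracket of an upright

ROBOT

A 7-joint arm with a two-finger parallel gripper is mounted at the origin on a cart in front of the work surface, level with it; the furniture and walls round the work are solid. World frame = base frame: x ahead of the robot, y to its left, z up, the work surface at z = 0. Lengths are in m, angles in rad, forces in N, time in s.
With the tool pointing down it reaches from about 0.4 to 0.85 m from the base axis. Payload 4.5 kg.
Tool frame: the origin (TCP) lies between the finger pads; the fingertips stand 22 mm ahead of it and the grasp point (between the pads) lies 3 mm ahead of it; z points along the fingers, y is the line along which they close (so a half turn about z gives the same grasp; the last joint's range is limited). The gripper opens to 88 mm and grips with 3 to 60 N. Pads are 18 mm wide; open, the fingers measure 123 mm over their backs; the gripper's body (75 mm by 187 mm) begins 45 mm behind the grasp point.
Start: joints at [1.19, 0.689, -0.195, 1.565, 0.157, 0.902, -0.215], TCP at [0.252, -0.572, 0.261] pointing down, gripper open.
Joint ranges: [-3.01, 3.01], [-0.46, 2.08], [-1.47, 1.51], [0.13, 2.56], [-1, 4.14], [0.04, 2.09], [-2.66, 2.66]. Speed limits (rad/s): [2.57, 2.57, 3.14, 3.14, 3.14, 3.14, 3.14].

INTERFACE

Orientations are given as a unit quaternion [x, y, z, w].
In Python, from workcell import bot gives the robot as it stands. The module is installed in compiled form; this text tells all that it offers. Calls block until the motion is done:
- bot.move_to(position, orientation): joint-space move of the TCP to a pose.
- bot.movel(position, frame=None, rate=0.15, threshold=None): straight line of the TCP; frame=None keeps the orientation; rate is the mean speed in m/s. With threshold (N) it stops when the force on the tool has changed by that much, and returns True; else False.
- bot.goto_joints(angles): joint-space move.
- bot.set_gripper(opening, force=None): finger opening in m; force is the grip in N (None keeps the last); returns when the fingers have stopped.
- bot.wait(seconds).
- bot.inverse_kinematics(position, orientation): joint angles nearest the present ones, or None.
- bot.observe(): the state.
- bot.read_camera(name): name is "scene" or "side" or "wrist"; returns the picture (480x640x3 uint8, blue, green, red); there is no depth.
- bot.get_calibration(name): a dict with "mtx" (3x3 intrinsics, pixels), "k1" (the pictures are not rectified: a ray, as slopes to the right and down, at radius r is drawn at 1 + k1 r^2 times it, then the intrinsics apply), "R" (3x3) and "t" (3): a world point X has camera coordinates R X + t; the wrist camera has in their place "tool_from_camera" (4x4, takes a point from camera to tool coordinates, whose origin is the TCP and whose axes are the flange's). Camera axes: x right, y down, z forward; pixel columns grow to the right and rows downward; lengths in m; the calibration is good to about 2 mm. A picture is of the moment at which its call begins: read the wrist's pose just before it. get_calibration takes no time and is no camera call.
A pose or a line that the arm cannot do raises bot.Unreachable and nothing moves.
- bot.sign_off(): hands the job in; it is judged then, once.
Trained networks look in the newest picture that a camera, given by its name, has taken for a name from the list of things; names that differ only in an ending like _2 or _b are one class to them, and where a whole thing is asked for, a point or a joint stands for the part that bears it (a point fixed in the world has none). Each returns a list of dicts, best first, with "p" (0 to 1); they miss things now and then, are a little off and sometimes report something else, mostly with a low value. They report only what shows in the picture. A call takes as long as a camera call. They do not tell look-alikes from the thing itself.
- bot.cut_out(camera, name): "region" (480x640 bool, what is visible of it) and "box" ([left, top, right, bottom] in pixels, round what is visible of it).
The state is a dict: "time_s": time; "q": joint angles; "joint_velocities": joint speeds; "joint_efforts": joint torques, N m; "tool_pos": TCP position; "ee_rot": TCP orientation; "force": force on the tool from outside, world axes, zero at the start; "ft_torque": the same for the moment, N m; "finger_gap": finger opening in m; "finger_force": force on a finger pad.
Only numpy, scipy, OpenCV 4.12 (cv2) and the standard library are available. Lean on these libraries where they do the work, as an engineer would, in place of code of your own. Each camera call takes 0.05 s, during which the arm holds its last target. There are 200 camera calls.

TASK

Fetch the loose angle bracket from the spare length of profile and fit it into the open corner in front of the short upright: lugs down in the rail's top slot and into the upright's slot, flush on the rail and flush against the upright. Then be my third hand: keep pushing it along the rail against the upright with a steady 12 newtons or so (between 6 and 20) while I get the screws in, and finish while still holding it like that. Go gently: the upright is only finger-tight and must not be pushed out of its place, and leave the other tools and parts on the bench as they lie.

Things in the scene. Friction and masses are not known exactly. Their poses are not given: they have to be found in the camera images.
- bracket: The loose grey die-cast angle bracket to fit, 42 x 42 x 42 mm, about 60 g. Origin: centre of the underside of its foot flange (5 mm thick), z up. Its upright flange (5 mm thick, 42 wide and high) stands at the +x end, outer face at x = +21 mm. It waits on the spare length, foot lugs in the slot, foot flange flat on its top, x along the spare's x.
- bracket_grip (a point): Grip point of the bracket, at x = 3, y = 0, z = 24 mm from its origin, axes as the bracket's. Two triangular side ribs, outer faces at y = -21 and +21 mm, 38 mm high at the upright flange, falling straight to the foot flange at x = -21 mm: grip across them (42 mm) from above, 25 N is plenty; the fingers must stay above the profile, which is 45 mm wide.
- bracket_heel (a point): Outer lower edge of the bracket, middle (bracket x = 21, y = 0, z = 0 mm), axes as the bracket's. Tapered round locating lugs, 8.4 mm across at the root, 5.4 mm at the tip, 4 mm long, stand out of both flanges: two below the foot (y = 0, x = -13 and +10 mm), two on the outer face of the upright flange (y = 0, z = 11 and 34 mm).
- rail: The rail: T-slot aluminium profile 45 x 45 x 260 mm with black end caps, screwed to the bench by two small brackets behind it (+y side, 40 mm high). Origin: on the bench under its middle line, 90 mm from its +x end; x along the rail towards the upright, z up. Top at z = 45 mm; a slot 10.4 mm wide, 14 mm deep runs along the middle of the top (y = 0).
- upright: Short upright, same profile, 60 mm high, on the rail (top at 105 mm) near rail x = 30 mm (up to 25 mm either way), same slot up the middle of its open -x face; a first bracket is screwed to its far side. Origin: centre of its underside; axes as the rail's. Finger-tight: rigid up to about 30 N, pushed harder along the rail it slips and stays there.
- upright_foot (a point): Foot of the upright's open face, middle: where this face meets the top of the rail, 22.5 mm before the upright's origin. The bracket's heel belongs here, bracket x along rail x. Axes as the rail's.
- spare: A spare length of the same profile, 45 x 45 x 120 mm, lying fixed on the bench, slot on top, top at z = 45 mm. Origin: on the bench under its centre; x along it. The bracket waits on it, within 25 mm of its middle.
- hex_key: Black L-shaped hex key, 101 x 35 x 6 mm, loose on the bench beside the rail; leave it.
- t_nut: Small steel slot nut, 30 x 16 x 14 mm, loose on the bench beside the rail; leave it.
- screwdriver: Screwdriver with orange handle, 208 x 29 x 29 mm, loose on the bench behind the rail, to the right; leave it.
There are look-alikes about, which are no part of the job. What is shaped like the bracket but purple or red is not meant.

How it is judged:
By the outcome, as a careful person would: the job done as asked, in the order asked, and still so for the second after the job is handed in, while the arm keeps its last pose, push and grip.
It also fails if it takes over 48 s, if anything falls off the work surface, if the arm or the gripper's body presses on something with over 40 N, if the wrist force passes 120 N, or if a joint passes its speed limit or range.

## Working session

There is one attempt and no reset: what is moved stays moved. The work goes in short steps, each a Python script; the robot and the scene stay as the last script left them, time stands still between calls to the robot, and variables do not carry over. Pictures are saved under pics/ and viewed, at most 10 in all, crops included, and the job is handed in when it is done.

```bash
mkdir -p pics; ls; python3 - <<'E'
from workcell import bot
import cv2, numpy as np
s=bot.observe(); print(s['time_s'],s['tool_pos'],s['ee_rot'],s['force'],s['finger_gap'])
for c in ['scene','side']:
    im=bot.read_camera(c); cv2.imwrite(f'pics/{c}0.png',im)
    k=bot.get_calibration(c); print(c,np.round(np.array(k['mtx']),1).tolist(),k['k1'],np.round(k['R'],3).tolist(),np.round(k['t'],3).tolist())
    for n in ['bracket','upright','spare','rail']:
        for d in bot.cut_out(c,n): print(c,n,round(d['p'],2),d['box'],d['region'].sum())
print(bot.get_calibration('wrist'))
E
```

```text
pics
0.0 [ 0.25158738 -0.57149077  0.25992725] [ 9.78560342e-01  2.05958335e-01 -2.63954468e-04 -8.66470310e-04] [-0.06127947  0.52988999  0.32082931] 0.087997945824036
scene [[433.0, 0.0, 313.7], [0.0, 433.0, 242.2], [0.0, 0.0, 1.0]] 0.01905482230989481 [[-0.792, -0.611, 0.002], [-0.376, 0.485, -0.79], [0.481, -0.626, -0.613]] [0.411, 0.268, 0.723]
scene bracket 0.91 [270.1, 261.5, 295.2, 284.0] 387
scene bracket 0.82 [232.4, 279.9, 259.1, 317.0] 663
scene bracket 0.68 [314.2, 298.5, 344.0, 323.5] 470
scene upright 0.58 [359.6, 196.2, 384.8, 227.9] 624
scene spare 0.65 [220.9, 285.8, 283.5, 340.3] 1544
scene rail 0.87 [325.8, 202.2, 391.5, 288.2] 2581
side [[530.0, 0.0, 323.3], [0.0, 530.0, 240.1], [0.0, 0.0, 1.0]] -0.15826437292877893 [[0.999, -0.032, 0.015], [0.002, -0.388, -0.922], [0.036, 0.921, -0.388]] [-0.541, 0.071, 1.063]
side bracket 0.94 [322.3, 239.8, 347.9, 269.7] 557
side bracket 0.78 [309.3, 209.8, 330.5, 224.8] 323
side bracket 0.62 [257.5, 235.0, 275.9, 261.2] 338
side bracket 0.35 [306.5, 218.9, 329.7, 253.2] 611
side upright 0.87 [282.9, 266.4, 317.1, 324.4] 1482
side spare 0.92 [307.0, 223.2, 328.9, 254.5] 580
side rail 0.69 [265.3, 254.9, 339.2, 351.1] 2529
{'mtx': array([[415.52994489,   0.        , 324.72382965],
       [  0.        , 415.52994489, 235.21506671],
       [  0.        ,   0.        ,   1.        ]]), 'k1': -0.029863405326119082, 'tool_from_camera': array([[ 5.80631182e-04, -9.48971598e-01, -3.15361015e-01,
         8.16190653e-02],
       [ 9.99999812e-01,  6.12924456e-04, -3.22432826e-06,
        -5.80208254e-04],
       [ 1.96352274e-04, -3.15360953e-01,  9.48971775e-01,
        -1.23905887e-01],
       [ 0.00000000e+00,  0.00000000e+00,  0.00000000e+00,
         1.00000000e+00]])}
```

```bash
python3 - <<'E'
import cv2, numpy as np
a=cv2.imread('pics/scene0.png')[170:370,190:430]; b=cv2.imread('pics/side0.png')[190:370,220:400]
cv2.imwrite('pics/c1.png',cv2.resize(a,None,fx=3.3,fy=3,interpolation=cv2.INTER_CUBIC)); cv2.imwrite('pics/c2.png',cv2.resize(b,None,fx=3.3,fy=3.3,interpolation=cv2.INTER_CUBIC))
E
```

```text
(no output)
```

View pics/c1.png

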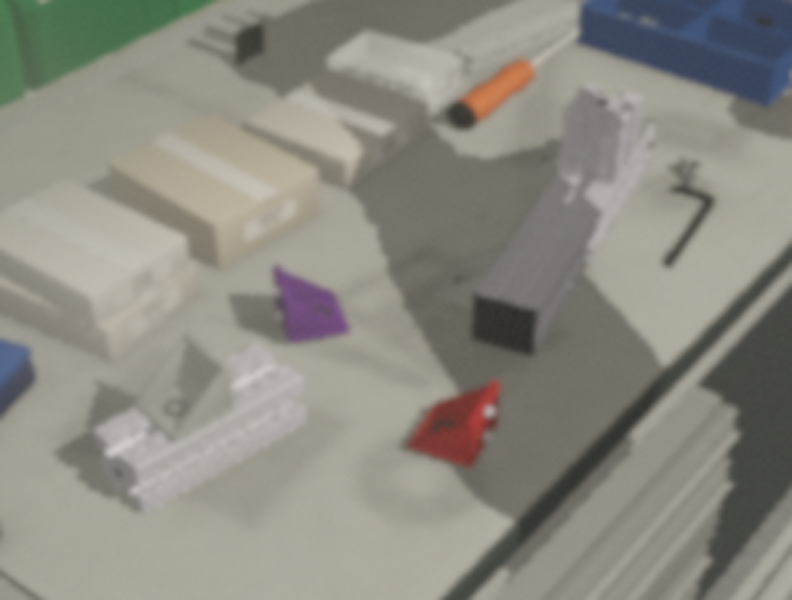

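View pics/c2.png

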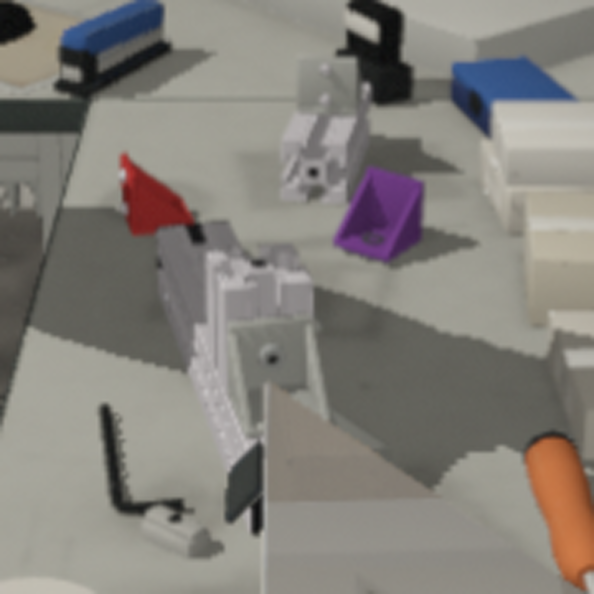

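The grey bracket stands on the spare at about scene (245,297) and side (318,217). The purple one at scene (285,273) and the red one at (329,312) lie on the bench and are look-alikes. A grey one is screwed to the upright's far side at side (303,297), and it isn't the loose one. Only the grey bracket on the spare fits the description. Next I'll get rough positions from both fixed cameras and check the whole view for obstacles.

```bash
cat > h.py <<'E'
import numpy as np, cv2
from workcell import bot
from scipy.spatial.transform import Rotation as Ro
def cam(c,s=None):
    k=bot.get_calibration(c); K=np.array(k['mtx']); d=np.array([k['k1'],0,0,0,0.])
    if c=='wrist':
        T=np.eye(4); T[:3,:3]=Ro.from_quat(s['ee_rot']).as_matrix(); T[:3,3]=s['tool_pos']
        W=np.linalg.inv(T@np.array(k['tool_from_camera'])); R,t=W[:3,:3],W[:3,3]
    else: R,t=np.array(k['R']),np.array(k['t'])
    return K,d,R,t
def proj(C,X): return cv2.projectPoints(np.atleast_2d(X).astype(float),cv2.Rodrigues(C[2])[0],C[3],C[0],C[1])[0][:,0]
def onz(C,uv,z):
    K,d,R,t=C; n=cv2.undistortPoints(np.array(uv,float).reshape(-1,1,2),K,d)[:,0]
    D=np.c_[n,np.ones(len(n))]@R; o=-R.T@t
    return o+D*((z-o[2])/D[:,2])[:,None]
def down(yaw): # tool z down, tool x at yaw
    c,s=np.cos(yaw),np.sin(yaw)
    return Ro.from_matrix(np.array([[c,s,0],[s,-c,0],[0,0,-1.]])).as_quat()
E
python3 - <<'E'
from h import *
a,b=cam('scene'),cam('side')
cp=lambda l,o,f:[[o[0]+x/f[0],o[1]+y/f[1]] for x,y in l]
S=lambda l:cp(l,(190,170),(3.3,3)); D=lambda l:cp(l,(220,190),(3.3,3.3))
np.set_printoptions(precision=3,suppress=True)
print('cams',-a[2].T@a[3],-b[2].T@b[3])
print('spare ends top near/far scene',onz(a,S([(100,428),(135,465),(255,345),(303,378)]),.045))
print('spare side front top corners',onz(b,D([(283,150),(345,155)]),.045))
print('rail scene -x end top',onz(a,S([(475,295),(537,307)]),.045),'side',onz(b,D([(160,228),(228,222)]),.045))
print('upright top side',onz(b,D([(208,252),(312,252)]),.105), 'scene', onz(a,S([(575,85),(640,95)]),.105))
print('red',onz(a,S([(440,440)]),.0),'purple',onz(a,S([(310,330)]),0))
print(proj(b,bot.observe()['tool_pos']))
E
```

```text
cams [0.078 0.574 0.654] [ 0.502 -0.969  0.486]
spare ends top near/far scene [[0.563 0.233 0.045]
 [0.524 0.242 0.045]
 [0.544 0.122 0.045]
 [0.5   0.128 0.045]]
spare side front top corners [[0.505 0.104 0.045]
 [0.546 0.095 0.045]]
rail scene -x end top [[ 0.466 -0.002  0.045]
 [ 0.428 -0.016  0.045]] side [[ 0.431 -0.019  0.045]
 [ 0.472 -0.01   0.045]]
upright top side [[ 0.467 -0.177  0.105]
 [ 0.519 -0.177  0.105]] scene [[ 0.517 -0.195  0.105]
 [ 0.473 -0.21   0.105]]
red [[0.426 0.088 0.   ]] purple [[0.56  0.055 0.   ]]
[[ 23.922 299.656]]
```

View pics/side0.png

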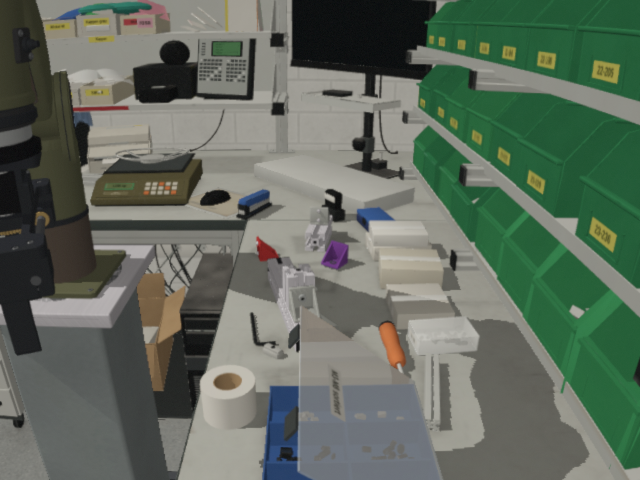

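The full side view shows a clear lid standing on the blue box, around (300–440, 310–480), so I'll stay high and away from it. Next I take a wrist view over the corner, then one over the spare.

```bash
python3 - <<'E'
from h import *
for n,p,yaw in [('rail',(.478,-.13,.2),105),('spare',(.53,.18,.2),79)]:
    q=down(np.radians(yaw)); ik=bot.inverse_kinematics(p,q); print(n,np.round(ik,2) if ik is not None else None)
    q2=down(np.radians(yaw-180)); i2=bot.inverse_kinematics(p,q2); print(' alt',np.round(i2,2) if i2 is not None else None)
    bot.move_to(p,q); bot.wait(.3)
    s=bot.observe(); im=bot.read_camera('wrist'); cv2.imwrite(f'pics/w_{n}.png',im)
    np.save(f'{n}.npy',np.r_[s['tool_pos'],s['ee_rot']]); print(s['time_s'],np.round(s['tool_pos'],4),np.round(s['q'],2),s['force'])
    for m in ['bracket','upright','spare','rail']:
        for d in bot.cut_out('wrist',m): print(m,round(d['p'],2),d['box'])
E
```

```text
rail [ 0.46  0.65 -0.45  2.    0.49  0.6  -0.07]
 alt [-0.04  0.65  0.34  2.03 -0.41  0.53 -2.29]
2.6167 [ 0.478  -0.1305  0.2   ] [ 0.46  0.65 -0.45  2.    0.49  0.6  -0.07] [ 1.03796394 -0.32422835 -0.0724268 ]
bracket 0.55 [475.9, 0.0, 569.8, 41.4]
bracket 0.39 [281.0, 24.9, 414.8, 387.9]
upright 0.68 [281.9, 268.7, 355.4, 374.3]
rail 0.79 [281.3, 25.3, 416.9, 384.9]
spare [-0.24  0.69 -0.28  1.82  0.29  0.67 -0.89]
 alt [ 0.18  0.93 -1.14  1.8   0.96  1.09  1.63]
4.3667 [0.5302 0.1789 0.2   ] [-0.24  0.69 -0.28  1.82  0.29  0.67 -0.89] [ 0.81908471 -0.04327144 -0.02751031]
bracket 0.9 [298.2, 177.8, 365.6, 259.3]
bracket 0.8 [361.0, 315.9, 434.9, 367.6]
bracket 0.68 [195.4, 307.0, 254.5, 384.1]
spare 0.63 [295.4, 124.7, 364.2, 298.7]
rail 0.95 [252.9, 432.4, 368.9, 480.0]
```

View pics/w_rail.png

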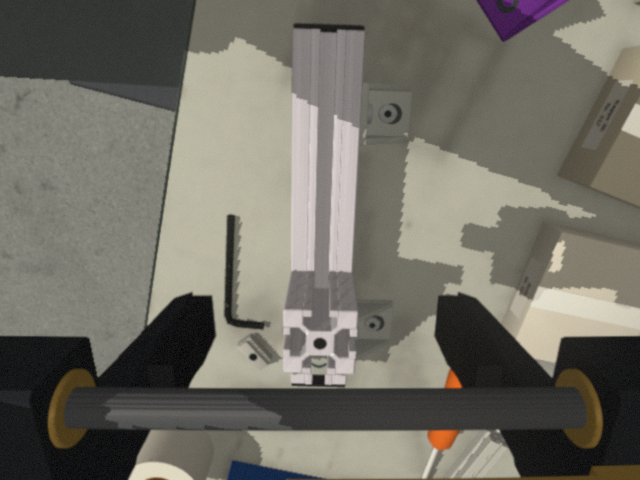

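View pics/w_spare.png

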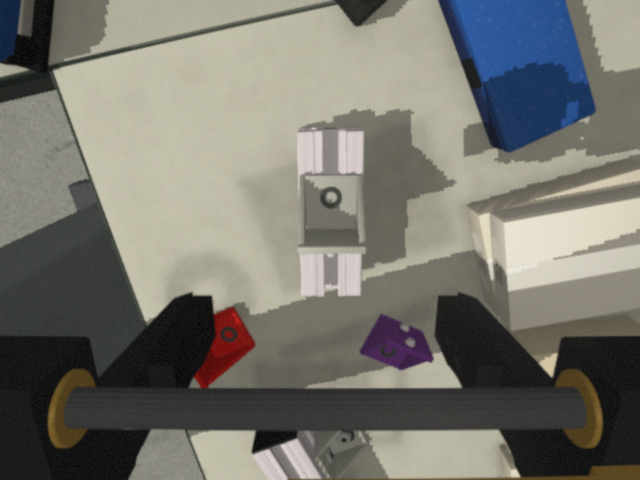

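The wrist view over the spare shows the grey bracket at (298–366, 175–252), with its hole at (331,198) and its upright flange on the lower (-y) side. Red at (228,340) and purple at (396,342) are the look-alikes. The rail view shows the rail at columns 292–358, the slot near column 322 and the upright's top at (284–357, 305–375). I'll enlarge both to measure.

```bash
python3 - <<'E'
import cv2
a=cv2.imread('pics/w_spare.png')[120:305,280:385]; b=cv2.imread('pics/w_rail.png')[230:390,265:405]
def g(im,x0,y0,f):
    o=cv2.resize(im,None,fx=f,fy=f,interpolation=cv2.INTER_NEAREST)
    for x in range(0,im.shape[1],10): cv2.line(o,(int(x*f),0),(int(x*f),8 if x%20 else 14),(0,0,255),1); x%20 or cv2.putText(o,str(x0+x),(int(x*f),26),0,.35,(0,0,255))
    for y in range(0,im.shape[0],10): cv2.line(o,(0,int(y*f)),(8,int(y*f)),(0,0,255),1); y%20 or cv2.putText(o,str(y0+y),(12,int(y*f)+4),0,.35,(0,0,255))
    return o
cv2.imwrite('pics/g1.png',g(a,280,120,3.2)); cv2.imwrite('pics/g2.png',g(b,265,230,3.7))
E
```

```text
(no output)
```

View pics/g1.png

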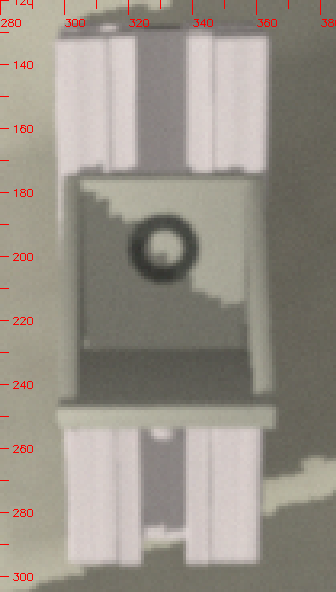

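View pics/g2.png

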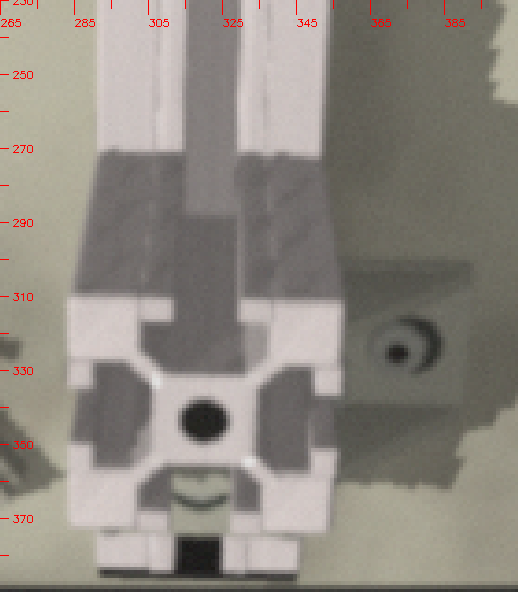

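```bash
cat > fit.py <<'E'
from h import *
from scipy.optimize import least_squares
np.set_printoptions(precision=4,suppress=True)
def C(n): v=np.load(n+'.npy'); return cam('wrist',dict(tool_pos=v[:3],ee_rot=v[3:]))
def fit(Cm,P,uv,x0,nl=0):
    P=np.array(P,float)/1e3; uv=np.array(uv)-.5
    def w(p):
        Q=P.copy()
        if nl: Q[-2:,0]=p[3]
        c,s=np.cos(p[2]),np.sin(p[2]); return np.c_[p[0]+c*Q[:,0]-s*Q[:,1],p[1]+s*Q[:,0]+c*Q[:,1],Q[:,2]]
    r=least_squares(lambda p:(proj(Cm,w(p))-uv).ravel(),x0,loss='soft_l1',x_scale=.01)
    return r.x,r.fun.reshape(-1,2)
S=lambda x,y:(280+x/3.2,120+y/3.2); R=lambda x,y:(265+x/3.7,230+y/3.7)
a,r=fit(C('spare'),[(-60,-22.5,45),(-60,22.5,45),(60,-22.5,45),(60,22.5,45)],[S(57,37),S(268,37),S(68,565),S(260,565)],[.53,.18,np.radians(-101)])
print('spare',a,np.degrees(a[2]));print(r)
b,r=fit(C('spare'),[(-21,-21,45),(-21,21,45),(21,-21,87),(21,21,87),(16,-21,87),(16,21,87)],[S(60,177),S(268,175),S(57,428),S(276,428),S(60,406),S(276,406)],[.53,.18,np.radians(-101)])
print('bracket',b,np.degrees(b[2]));print(r)
f,r=fit(C('rail'),[(0,-22.5,45),(0,22.5,45),(0,-22.5,105),(0,22.5,105),(45,-22.5,105),(45,22.5,105),(-150,-22.5,45),(-150,22.5,45)],[R(97,152),R(322,157),R(67,297),R(343,297),R(67,530),R(330,530),(293,26),(364.3,28)],[.48,-.16,np.radians(-75),-.15],1)
print('foot',f,np.degrees(f[2]));print(r)
np.save('fit.npy',np.array([a,b,f[:3]]))
E
python3 fit.py
```

```text
spare [ 0.5338  0.1799 -1.7585] -100.75205877985974
[[-1.1823 -0.0803]
 [ 1.6865 -0.4438]
 [-0.2851  0.531 ]
 [ 0.1672  0.2277]]
bracket [ 0.536   0.1905 -1.7617] -100.93829599391641
[[ 1.4749 -1.1957]
 [-1.2629 -0.6944]
 [-0.0718  0.9097]
 [ 0.3244  0.7678]
 [-1.1999  0.0792]
 [ 0.5676 -0.0631]]
foot [ 0.4842 -0.1672 -1.338  -0.161 ] -76.66312688874831
[[-0.6707 -1.329 ]
 [ 0.3253 -1.0459]
 [-0.5712 -0.6109]
 [ 0.9185  1.3369]
 [-0.1987  0.3411]
 [ 0.4782  2.0826]
 [-1.579  -0.147 ]
 [ 0.833   0.1771]]
```

The fits agree. The bracket lies on the spare's middle line (lateral offset 0.2 mm, 11 mm off centre), and its x axis points along -101°. The upright comes out at about rail x = 13 mm, which is within the stated range. Now the grasp.

```bash
cat >> h.py <<'E'
def st(tag=''):
    s=bot.observe(); print(tag,round(s['time_s'],2),'p',np.round(s['tool_pos']*1e3,1),'F',np.round(s['force'],1),'T',np.round(s['ft_torque'],2),'gap',round(s['finger_gap']*1e3,1),'ff',np.round(s['finger_force'],1)); return s
E
python3 - <<'E'
from h import *
sp,b,f=np.load('fit.npy'); yaw=(b[2]+sp[2])/2
p=np.array([b[0]+.003*np.cos(yaw),b[1]+.003*np.sin(yaw),.12])
bot.move_to(p,down(yaw+np.pi)); st('above')
p[2]=.072; print(bot.movel(p,rate=.06,threshold=6)); st('down')
bot.set_gripper(.035,25); bot.wait(.2); s=st('grip')
p=np.array(s['tool_pos']); p[2]+=.012; print(bot.movel(p,rate=.03,threshold=12)); st('lift')
p[2]=.2; bot.movel(p,rate=.15); bot.wait(.1); st('up')
cv2.imwrite('pics/w_up.png',bot.read_camera('wrist'))
E
```

```text
above 5.03 p [535.  187.5 119.8] F [1.3 0.1 0.3] T [-0.05 -0.07  0.  ] gap 87.9 ff 0.0
False
down 5.98 p [535.6 187.7  72.1] F [-0.7  0.3  0.5] T [-0.01 -0.04  0.05] gap 88.2 ff 0.0
grip 6.94 p [535.5 187.6  72. ] F [-0.7  0.1  0.6] T [-0.   -0.09 -0.01] gap 41.8 ff 25.0
False
lift 7.49 p [535.5 187.5  84.2] F [ 0.1 -0.6 -0.2] T [ 0.01 -0.1   0.01] gap 41.6 ff 25.0
up 8.52 p [534.8 187.2 198.9] F [-0.7  0.   0.2] T [-0.03 -0.09  0.01] gap 41.5 ff 25.0
```

```bash
python3 - <<'E'
from h import *
sp,b,f=np.load('fit.npy'); rx=np.array([np.cos(f[2]),np.sin(f[2])]); ry=np.array([-rx[1],rx[0]])
p=np.r_[f[:2]-rx*.028,.13]
bot.move_to(p,down(f[2]+np.pi)); bot.wait(.3); s=st('above')
cv2.imwrite('pics/w_pre.png',bot.read_camera('wrist')); np.save('pre.npy',np.r_[s['tool_pos'],s['ee_rot']])
p[2]=.082; bot.movel(p,rate=.06); bot.wait(.2); st('near')
p[2]=.0715; print(bot.movel(p,rate=.015,threshold=4)); s=st('low')
d=s['tool_pos'][:2]-f[:2]; print('rel mm',d@rx*1e3,d@ry*1e3,'Fx,Fy',s['force'][:2]@rx,s['force'][:2]@ry)
E
```

```text
above 10.15 p [ 478.2 -139.2  130.1] F [ 1.2 -0.1 -0.3] T [-0.01 -0.06 -0.03] gap 41.5 ff 25.0
near 11.35 p [ 477.9 -140.1   82.3] F [-0.7 -0.1 -0.3] T [-0.02 -0.09 -0.01] gap 41.7 ff 25.0
True
low 11.99 p [ 477.6 -139.9   72. ] F [-0.3 -0.7  5. ] T [-0.04 -0.09  0.02] gap 41.9 ff 25.0
rel mm -28.083604112358188 -0.10302313953719792 Fx,Fy 0.6156437835531566 -0.462544736423195
```

The bracket went down to TCP z = 72.0 mm, so its lugs are in the slot and the foot is on the rail. Now I slide it gently to contact.

```bash
python3 - <<'E'
from h import *
sp,b,f=np.load('fit.npy'); rx=np.array([np.cos(f[2]),np.sin(f[2])]); ry=np.array([-rx[1],rx[0]])
def rep(t):
    s=st(t); d=s['tool_pos'][:2]-f[:2]; print('   rel mm',np.round([d@rx*1e3,d@ry*1e3],2),'Fx,Fy',np.round([s['force'][:2]@rx,s['force'][:2]@ry],1)); return s
p0=np.r_[f[:2],.0718]
for tgt in (-.022,-.013):
    q=p0.copy(); q[:2]+=rx*tgt
    hit=bot.movel(q,rate=.012,threshold=5); rep(f'{tgt} {hit}')
    if hit: break
bot.wait(.3); rep('settle')
cv2.imwrite('pics/w_in.png',bot.read_camera('wrist')[200:420,220:440])
E
```

```text
-0.022 False 12.66 p [ 479.3 -144.9   72. ] F [-1.   2.5  4.8] T [0.49 0.03 0.01] gap 41.7 ff 25.0
   rel mm [-22.82   0.36] Fx,Fy [-2.7 -0.3]
-0.013 True 13.21 p [ 480.6 -149.8   72. ] F [-0.8  1.   3.9] T [-0.07 -0.07 -0.01] gap 41.6 ff 25.0
   rel mm [-17.72   0.52] Fx,Fy [-1.2 -0.6]
settle 13.51 p [ 480.6 -149.8   72. ] F [ 0.3 -0.5  4.8] T [-0.14 -0.13 -0.05] gap 41.7 ff 25.0
   rel mm [-17.73   0.54] Fx,Fy [0.5 0.2]
```

It made contact at -17.7 mm against -18 expected for flush. Lugs caught on the face would have stopped it near -22. Now I build up the push in small steps.

```bash
python3 - <<'E'
from h import *
sp,b,f=np.load('fit.npy'); rx=np.array([np.cos(f[2]),np.sin(f[2])]); ry=np.array([-rx[1],rx[0]])
s=bot.observe(); base=np.array(s['tool_pos']); base[2]=.0718
for i in range(1,15):
    q=base.copy(); q[:2]+=rx*.0004*i
    bot.movel(q,rate=.01); bot.wait(.15)
    F=[];P=[]
    for _ in range(4): o=bot.observe(); F.append(o['force']); P.append(o['tool_pos']); bot.wait(.03)
    F=np.mean(F,0); d=np.mean(P,0)[:2]-f[:2]
    print(i,'cmd',round(.4*i,1),'rel',np.round([d@rx*1e3,d@ry*1e3],2),'Fx,Fy,Fz',np.round([F[:2]@rx,F[:2]@ry,F[2]],1))
    if F[:2]@rx<-10: break
st()
cv2.imwrite('pics/w_push.png',cv2.resize(bot.read_camera('wrist')[200:420,220:440],None,fx=2.6,fy=2.6,interpolation=cv2.INTER_CUBIC))
E
```

```text
1 cmd 0.4 rel [-17.68   0.52] Fx,Fy,Fz [-1.9 -0.7  6.6]
2 cmd 0.8 rel [-17.67   0.53] Fx,Fy,Fz [-2.5 -1.1  7. ]
3 cmd 1.2 rel [-17.65   0.52] Fx,Fy,Fz [-3.2 -0.9  7.2]
4 cmd 1.6 rel [-17.64   0.52] Fx,Fy,Fz [-3.9 -0.9  7.3]
5 cmd 2.0 rel [-17.64   0.52] Fx,Fy,Fz [-5.  -1.5  8.2]
6 cmd 2.4 rel [-17.61   0.52] Fx,Fy,Fz [-5.3 -0.7  8.1]
7 cmd 2.8 rel [-17.58   0.52] Fx,Fy,Fz [-6.  -1.1  8.2]
8 cmd 3.2 rel [-17.59   0.51] Fx,Fy,Fz [-7.8 -1.6  8.6]
9 cmd 3.6 rel [-17.57   0.51] Fx,Fy,Fz [-8.7 -1.2  9.5]
10 cmd 4.0 rel [-17.56   0.51] Fx,Fy,Fz [-8.8 -1.7  9.1]
11 cmd 4.4 rel [-17.54   0.51] Fx,Fy,Fz [-9.5 -1.8  9.6]
12 cmd 4.8 rel [-17.51   0.5 ] Fx,Fy,Fz [-10.5  -2.1  10.3]
 19.96 p [ 480.7 -150.    72. ] F [-4.4 10.8 10.4] T [ 1.86  0.53 -0.29] gap 41.7 ff 25.0
```

View pics/w_push.png

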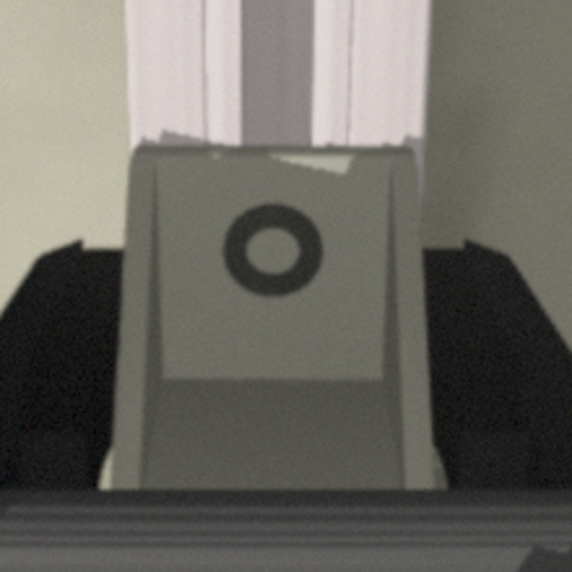

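The view shows the bracket square on the rail over the slot, at (125–435, 150–490) of the crop, held evenly by both fingers. The push is about 10 N, but the down-force has risen with it and its friction takes part of the push. I'll reduce the down-force and settle at about 13 N.

```bash
python3 - <<'E'
from h import *
sp,b,f=np.load('fit.npy'); rx=np.array([np.cos(f[2]),np.sin(f[2])]); ry=np.array([-rx[1],rx[0]])
p=np.array(bot.observe()['tool_pos'])
off=np.array([.0049,0.,-.0002]); base=p.copy(); base[:2]-=rx*.0002; base[2]=.072
for i in range(12):
    q=base.copy(); q[:2]+=rx*off[0]+ry*off[1]; q[2]+=off[2]
    bot.movel(q,rate=.01); bot.wait(.25)
    F=[];P=[]
    for _ in range(5): o=bot.observe(); F.append(o['force']); P.append(o['tool_pos']); bot.wait(.03)
    F=np.mean(F,0); P=np.mean(P,0); d=P[:2]-f[:2]; e=np.array([F[:2]@rx,F[:2]@ry,F[2]])
    print(i,np.round(o['time_s'],1),'off',np.round(off*1e3,2),'rel',np.round([d@rx*1e3,d@ry*1e3,P[2]*1e3],2),'F',np.round(e,1))
    if P[2]>.0725: off[2]-=.001; continue
    if abs(e[0]+13.3)<.8 and abs(e[2]-4.5)<1.2 and abs(e[1])<1.5: break
    off+=np.clip(np.array([(e[0]+13.3)/2100,(e[1])/2500,(e[2]-4.5)/4000]),-.0012,.0012)
E
```

```text
0 20.6 off [ 4.9  0.  -0.2] rel [-17.51   0.5   71.96] F [-10.6  -1.6  10.2]
1 21.4 off [ 6.1  -0.65  1.  ] rel [-17.53   0.43  72.12] F [-12.3   1.1  -1.2]
2 22.1 off [ 6.57 -0.2  -0.2 ] rel [-17.37   0.44  71.89] F [-13.4  -1.4  10.5]
3 22.8 off [ 6.52 -0.78  1.  ] rel [-17.34   0.37  72.31] F [-12.6   0.7   1.1]
4 23.5 off [ 6.87 -0.49  0.14] rel [-17.31   0.4   71.89] F [-13.9  -0.8   6.7]
5 24.1 off [ 6.58 -0.79  0.69] rel [-17.31   0.38  72.  ] F [-12.8   0.8   1.2]
6 24.8 off [ 6.82 -0.47 -0.13] rel [-17.3    0.39  71.88] F [-13.7  -0.8   9.9]
7 25.5 off [ 6.61 -0.81  1.07] rel [-17.31   0.31  72.37] F [-12.7   1.    1.3]
8 26.2 off [ 6.91 -0.4   0.28] rel [-17.31   0.37  71.9 ] F [-13.8  -0.5   5.8]
9 26.8 off [ 6.65 -0.61  0.59] rel [-17.31   0.35  71.92] F [-12.5   0.5   1.8]
10 27.5 off [ 7.01 -0.39 -0.09] rel [-17.31   0.36  71.89] F [-14.2  -1.2   9.3]
11 28.2 off [ 6.6  -0.86  1.1 ] rel [-17.31   0.27  72.36] F [-12.3   1.    1.1]
```

```bash
python3 - <<'E'
from h import *
sp,b,f=np.load('fit.npy'); rx=np.array([np.cos(f[2]),np.sin(f[2])]); ry=np.array([-rx[1],rx[0]])
q=np.r_[f[:2]+rx*(-.01771+.0068)+ry*(.0005-.0005),.0722]
bot.movel(q,rate=.01); bot.wait(.5)
for k in range(4):
    F=[];P=[]
    for _ in range(6): o=bot.observe(); F.append(o['force']); P.append(o['tool_pos']); bot.wait(.03)
    F=np.mean(F,0); P=np.mean(P,0); d=P[:2]-f[:2]
    print(round(o['time_s'],1),np.round([d@rx*1e3,d@ry*1e3,P[2]*1e3],2),'F',np.round([F[:2]@rx,F[:2]@ry,F[2]],1),'T',np.round(o['ft_torque'],2),o['finger_gap'],o['finger_force'],'tilt deg',np.degrees(Ro.from_quat(o['ee_rot']).as_matrix()[:2,2]).round(2))
a=bot.read_camera('scene'); c=bot.read_camera('side'); s0=cv2.imread('pics/side0.png'); a0=cv2.imread('pics/scene0.png')
r=lambda i,x,y:cv2.resize(i[y:y+75,x:x+100],(396,297),interpolation=cv2.INTER_CUBIC)
cv2.imwrite('pics/final.png',np.vstack([np.hstack([r(a0,315,180),r(a,315,180)]),np.hstack([r(s0,255,255),r(c,255,255)])]))
E
```

```text
29.1 [-17.29   0.31  71.89] F [-13.4  -0.6   5.6] T [ 2.53  0.69 -0.21] 0.04172890775607718 25.000744026474422 tilt deg [-0.2   0.66]
29.3 [-17.3    0.31  71.89] F [-13.8  -0.3   5.6] T [ 2.57  0.64 -0.26] 0.042010539211499734 25.00082411304902 tilt deg [-0.2   0.66]
29.5 [-17.3    0.31  71.89] F [-13.7  -0.3   5.9] T [ 2.56  0.64 -0.25] 0.042070335061543306 25.000721726901247 tilt deg [-0.21  0.66]
29.7 [-17.31   0.32  71.89] F [-13.7  -0.1   6.1] T [ 2.57  0.6  -0.31] 0.04196080203802791 25.000726176622265 tilt deg [-0.2   0.66]
```

View pics/final.png

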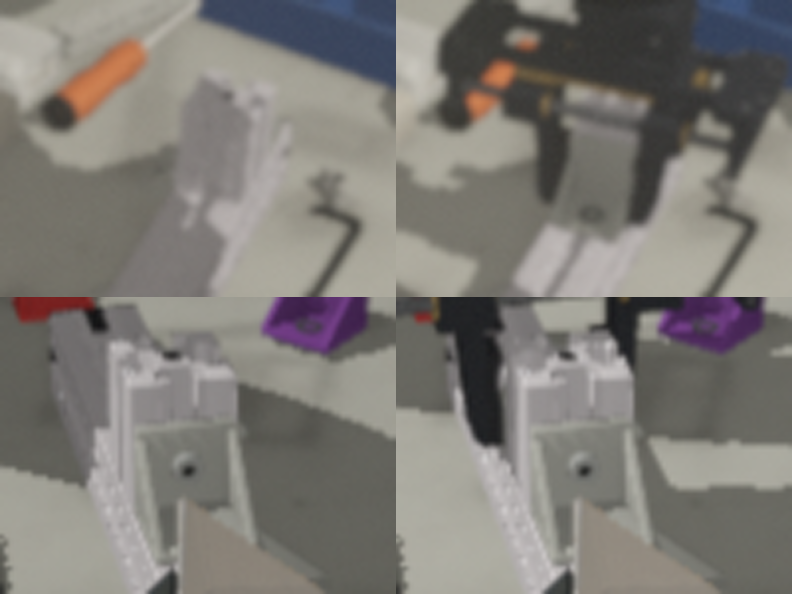

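The upright hasn't moved: before and after match at crop (120–235, 345–590), and the hex key and screwdriver still lie as they did. However, pushing has pitched the tool by 0.7°, so I'll counter-rotate it until it is square and the bracket can sit flush on both faces.

```bash
python3 - <<'E'
from h import *
sp,b,f=np.load('fit.npy'); rx=np.array([np.cos(f[2]),np.sin(f[2])]); ry=np.array([-rx[1],rx[0]])
z=lambda q:Ro.from_quat(q).as_matrix()[:,2]
print('pre tilt',np.degrees(z(np.load('pre.npy')[3:])[:2]).round(2))
off=np.array([.0068,-.0005,.0002]); c=np.zeros(3)
for i in range(7):
    q=np.r_[f[:2]+rx*(-.01771+off[0])+ry*(.0005+off[1]),.072+off[2]]
    bot.movel(q,(Ro.from_rotvec(c)*Ro.from_quat(down(f[2]+np.pi))).as_quat(),rate=.01); bot.wait(.4)
    F=[];P=[];Z=[]
    for _ in range(6): o=bot.observe(); F.append(o['force']); P.append(o['tool_pos']); Z.append(z(o['ee_rot'])); bot.wait(.03)
    F=np.mean(F,0); P=np.mean(P,0); Z=np.mean(Z,0); d=P[:2]-f[:2]; e=np.array([F[:2]@rx,F[:2]@ry,F[2]])
    tl=np.degrees([Z[:2]@rx,Z[:2]@ry])
    print(i,round(o['time_s'],1),'rel',np.round([d@rx*1e3,d@ry*1e3,P[2]*1e3],2),'F',e.round(1),'tilt',tl.round(2),'c',np.degrees(c).round(2),'off',(off*1e3).round(2),'T',np.round(o['ft_torque'],2))
    if abs(tl[0])<.12 and abs(e[0]+13.3)<1 and 3<e[2]<7.5: break
    c+=.8*np.cross(Z,[0,0,-1.])
    off+=np.clip([(e[0]+13.3)/2100,0,(e[2]-5)/12000],-.0006,.0006)
E
```

```text
pre tilt [0.03 0.01]
0 30.7 rel [-17.32   0.32  71.88] F [-13.6  -0.1   6.5] tilt [-0.48  0.  ] c [0. 0. 0.] off [ 6.8 -0.5  0.2] T [ 2.58  0.66 -0.26]
1 31.5 rel [-17.39   0.33  71.89] F [-13.3  -0.4   5.1] tilt [-0.1  0. ] c [-0.38 -0.09  0.  ] off [ 6.68 -0.5   0.33] T [ 2.68  0.67 -0.24]
```

```bash
python3 - <<'E'
from h import *
bot.wait(.8); st(); bot.wait(.3); st()
print(bot.sign_off())
E
```

```text
32.37 p [ 480.5 -150.2   71.9] F [-3.1 12.8  5.1] T [ 2.67  0.67 -0.25] gap 41.3 ff 25.0
 32.67 p [ 480.5 -150.2   71.9] F [-3.2 12.6  5.7] T [ 2.71  0.66 -0.26] gap 41.8 ff 25.0
the job is handed in; nothing more can be done
None
```

By the position and force readings, the bracket is seated in the corner, flush on the rail and against the upright. I handed the job in at 32.7 s with the arm still pushing it along the rail with about 13 N; the upright and loose tools look unmoved in the camera pictures.

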